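# Set the block jig's gap with its thumb wheel

### The arm

A 7-joint arm with a two-finger parallel gripper is mounted at the origin on a cart in front of the work surface, level with it; the furniture and walls round the work are solid. World frame = base frame: x ahead of the robot, y to its left, z up, the work surface at z = 0. Lengths are in m, angles in rad, forces in N, time in s.
With the tool pointing down it reaches from about 0.425 to 0.8 m from the base axis. Payload 8.3 kg.
Tool frame: the origin (TCP) lies on the centre line of the jaws, within the pads' length; the fingertips stand 19 mm ahead of it and the grasp point (between the pads) is the TCP; x points along the fingers, y is the direction in which the jaws open and shut, and the axes are right-handed (so a half turn about x gives the same grasp; the last joint's range is limited). The gripper opens to 85 mm and grips with 20 to 120 N. Pads are 22 mm wide; open, the fingers measure 114 mm over their backs; the gripper's body (76 mm by 85 mm) begins 54 mm behind the grasp point. The pads swing forward as they close: fully open they stand 13 mm farther back than shut.
Start: joints at [1.067, 0.383, 0.016, 1.37, -0.006, 1.388, -0.046], TCP at [0.267, -0.565, 0.25] pointing down, gripper open.
Joint ranges: [-2.95, 2.95], [-0.25, 2.06], [-1.52, 1.56], [0.18, 2.33], [-1.44, 4.58], [0.02, 2.06], [-3.01, 3.01]. Speed limits (rad/s): [2.39, 2.39, 3.01, 3.01, 3.14, 3.14, 3.14].

### API

Orientations are given as a unit quaternion [w, x, y, z].
In Python, from cell import ctrl gives the robot as it stands. The module is installed in compiled form; this text tells all that it offers.
- The arm moves only by the tool send_rows, never from a script. Its argument "commands" is one flat list of numbers, 7 for each row, row after row: the shift along the tool's x, y, z in mm, then the turn, a rotation vector about the tool's x, y, z in degrees, then the finger opening in mm, from 0 to 85.4. In form: [dx, dy, dz, rx, ry, rz, fingers, dx, dy, dz, rx, ry, rz, fingers, ...]. A call has 1 to 10 rows; each row shifts and turns the pose as measured when the row begins, along the tool's axes as they then stand; what a row does not reach is not made up. A row lasts 1/8 s, in which the tool goes at most 62.5 mm and 10.7 degrees, less where a joint would pass 70% of its speed; a pose out of reach is approached as far as the arm can. A call with a gripper value outside its range is refused whole. The fingers move at their own pace and stop on an object; "grip_force" is the grip in N (left out, the last holds). Time passes only in rows, so rows that do not move let the fingers close. It gives the time, the measured TCP pose, the force and the opening at its end, in the units of the state.
- ctrl.read_state(): the state, without advancing time (a new reading comes with each control period).
- ctrl.grab_frame(name): name is "scene" or "top" or "wrist"; returns the picture (400x640x3 uint8, red, green, blue); there is no depth.
- ctrl.calibration(name): a dict with "camera_matrix" (3x3 intrinsics, pixels), "view" (4x4, takes a point from world to camera coordinates). Camera axes: x right, y down, z forward; pixel columns grow to the right and rows downward; lengths in m; the calibration is good to about 2 mm. A picture is of the moment at which its call begins: read the wrist's pose just before it. calibration takes no time and is no camera call; for the wrist camera it gives the pose at the moment of the call.
- ctrl.sign_off(): hands the job in, once; it reports no verdict.
Trained networks look in the newest picture that a camera, given by its name, has taken for a name from the list of things; names that differ only in an ending like _2 or _b are one class to them, and where a whole thing is asked for, a point or a joint stands for the part that bears it (a point fixed in the world has none). Each returns a list of dicts, best first, with "confidence" (0 to 1); they miss things now and then, are a little off and sometimes report something else, mostly with a low value. They report only what shows in the picture. A call takes as long as a camera call.
- ctrl.silhouettes(thing, camera): "region" (400x640 bool, what is visible of it) and "point" ([column, row] in pixels, amid what is visible of it).
The state is a dict: "time_s": time; "qpos": joint angles; "qd": joint speeds; "tau": joint torques, N m; "tool_pos": TCP position; "ee_rot": TCP orientation; "force": force on the tool from outside, world axes, zero at the start; "moment": the same for the moment, N m; "grip_width": opening from 0.0 (shut) to 1.0 (fully open).
Only numpy, scipy, OpenCV 4.12 (cv2) and the standard library are available. Lean on these libraries where they do the work, as an engineer would, in place of code of your own. Each camera call takes 0.05 s, during which the arm holds its last target.

### The job

Set the block-trimming jig for the next wax block: with a fingertip, roll the knurled wheel that shows at the top of the jig's housing so that the sliding jaw closes toward the fixed jaw, until the jaw's pointer stands in line with the gauge tab on the scale (roll back if you go past). Work only the wheel: do not touch the sliding jaw or the gauge tab, and leave the block and the other loose things where they are. Then lift the finger clear.

Things in the scene. Friction and masses are not known exactly. Their poses are not given: they have to be found in the camera images.
- jig: fixed jig, grey base plate 110 (x) x 260 (y) x 12 mm; origin: centre of its underside, z up; the jaws close along its y. Aluminium fixed jaw at y = +95 to +118 mm, top 56 mm above the worktop. Wheel housing at y = -121 to -35 mm, 49 mm wide, open on top, rim 68 mm above the worktop; the wheel stands out of it. White scale along the -x side (x = -42 to -28 mm)
- wheel_top (a point): top of the wheel's rim when not pressed, fixed in the jig (jig x = 0, y = -78 mm, 82 mm above the worktop, 14 mm above the housing's rim); does not move with the wheel
- adjuster_wheel (a joint): angle (rad, 0 to 7.2) of the knurled steel wheel, diameter 72 mm, 24 mm wide, axis along the jig's x. Grows as its top rolls toward the jig's +y; each rad moves the sliding jaw 7 mm to +y. Turns with 0.6 N at the rim, stays where left. It sits on a sprung frame: it sinks under 1 N plus 0.8 N per mm, 8 mm at most; pressed 3 to 5 mm down it has ample grip
- sliding_jaw: aluminium jaw that slides on two guide bars between housing and fixed jaw, 56 (x) x 22 (y) x 41 mm (it sinks a little while the wheel is pressed), top 58 mm above the worktop; axes as the jig's, origin in the middle of its underside. Driven by the wheel only; not to be touched
- jaw_pointer (a point): tip of the black pointer, 4 mm wide, that the sliding jaw carries over the scale on the jig's -x side, 25 mm above the worktop
- gauge_tab: dark steel tab, 6 mm wide (y), 18 x 10 mm, clamped on the rail beside the scale at the jig's -x edge; its place along the rail is the gap wanted. Axes as the jig's, origin in the middle of its underside. Not to be touched
- gauge_mark (a point): the middle of the gauge tab's edge next to the scale, at its top (24 mm above the worktop); the pointer must come to the same place along the jig's y. At the start it lies 15 to 40 mm further toward +y than the pointer
- wax_block: loose cream wax block 30 x 46 x 22 mm beside the jig on its -x side, origin in the middle of its underside; leave alone
- rubber_stopper: loose red-brown rubber stopper, 26 mm in diameter and height, standing beside the jig on its +x side, origin in the middle of its underside; leave alone
- petri_glass: loose clear dish 100 mm in diameter, 16 mm high, beside the jig on its +x side, origin in the middle of its underside; leave alone

How it is judged:
At the end, for the whole second after the job is handed in: the middle of the pointer stands within the gauge tab's 6 mm width (within 3 mm of its middle along the jig's y) and the wheel is at rest (y of jaw_pointer in the frame of gauge_tab between -0.003 and 0.003 m and velocity of joint adjuster_wheel between -0.05 and 0.05 rad/s); the robot touches nothing.
It fails at once if the sliding jaw is touched (over 0.5 N): only the wheel may move the jaw (contact force between any of the fingers, the arm and sliding_jaw above 0.5 N).
It fails at once if the gauge tab is touched (over 0.5 N): only the wheel may move the jaw (contact force between any of the fingers, the arm and gauge_tab above 0.5 N).
It fails at once if the gauge tab is moved more than 1.5 mm (distance of gauge_tab from where it was at the start of the episode above 0.0015 m).
It fails at once if the wax block, the rubber stopper or the dish is moved or lifted more than 15 mm (distance of any of wax_block, rubber_stopper, petri_glass from where it was at the start of the episode above 0.015 m).
It also fails if it takes over 45 s, if anything falls off the work surface, if the arm or the gripper's body presses on something with over 40 N, if the wrist force passes 120 N, or if a joint passes its speed limit or range.

## Working session

There is one attempt and no reset: what is moved stays moved. The work goes in short steps, Python scripts to look and compute and a tool call to move; the robot and the scene stay as the last step left them, time stands still between calls to the robot, and variables do not carry over. Pictures are saved under pics/ and viewed, and the job is handed in when it is done.

Besides the shell and the picture viewer there is one more tool, called after "Request:" by a JSON object that holds its "method" and its "body". send_rows: Moves the arm, as the interface text tells. Its arguments: {"type":"object","properties":{"commands":{"type":"array"},"grip_force":{"type":"number"}},"required":["commands"]}

```bash
mkdir -p pics
python3 - <<'E'
from cell import ctrl
import cv2, numpy as np
np.set_printoptions(precision=4,suppress=True)
s=ctrl.read_state()
print(s['time_s'],s['tool_pos'],s['ee_rot'],s['force'],s['grip_width'])
for n in ['scene','top']:
    f=ctrl.grab_frame(n); cv2.imwrite(f'pics/{n}0.png',f[:,:,::-1])
    c=ctrl.calibration(n); print(n,c['camera_matrix'],c['view'])
    for t in ['jaw_pointer','gauge_tab','sliding_jaw','adjuster_wheel','jig']:
        for r in ctrl.silhouettes(t,n)[:2]:
            ys,xs=np.nonzero(r['region']); print(t,round(r['confidence'],2),r['point'],xs.min(),xs.max(),ys.min(),ys.max())
E
```

```text
0.0 [ 0.2665 -0.5648  0.2493] [-0.1539 -0.6898 -0.1553  0.6902] [-0.8378 -0.2049  1.4598] 0.9983417502447279
scene [[504.0329   0.     312.9059]
 [  0.     504.0329 206.8212]
 [  0.       0.       1.    ]] [[-0.5224 -0.8526  0.0119  0.3981]
 [-0.6316  0.3775 -0.6772  0.3727]
 [ 0.5728 -0.3613 -0.7357  0.6006]
 [ 0.      0.      0.      1.    ]]
jaw_pointer 0.94 [353.6, 204.3] 342 371 186 221
gauge_tab 0.39 [361.3, 233.4] 359 366 231 239
gauge_tab 0.24 [295.0, 182.6] 272 323 162 203
sliding_jaw 0.94 [356.0, 203.5] 341 372 181 221
adjuster_wheel 0.83 [397.2, 168.8] 382 414 158 181
adjuster_wheel 0.39 [390.3, 250.0] 378 403 238 267
jig 0.83 [363.7, 209.8] 290 433 154 263
top [[490.8203   0.     319.6539]
 [  0.     490.8203 191.1764]
 [  0.       0.       1.    ]] [[-0.0125 -0.9997 -0.0193  0.1218]
 [-0.9841  0.0158 -0.177   0.5764]
 [ 0.1773  0.0168 -0.984   0.8472]
 [ 0.      0.      0.      1.    ]]
jaw_pointer 0.83 [371.6, 193.4] 362 376 177 211
sliding_jaw 0.84 [371.1, 196.0] 361 378 177 212
sliding_jaw 0.17 [376.6, 192.6] 308 449 161 229
adjuster_wheel 0.94 [423.0, 187.4] 404 442 177 195
jig 0.75 [378.3, 196.9] 309 447 161 230
```

Run:
```python
import cv2
a=cv2.imread('pics/top0.png')[130:260,290:470]; cv2.imwrite('pics/top0c.png',cv2.resize(a,None,fx=4.4,fy=4.4,interpolation=cv2.INTER_CUBIC))
a=cv2.imread('pics/scene0.png')[130:290,270:470]; cv2.imwrite('pics/scene0c.png',cv2.resize(a,None,fx=3.7,fy=3.7,interpolation=cv2.INTER_CUBIC))
```

```text
(no output)
```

View pics/top0.png

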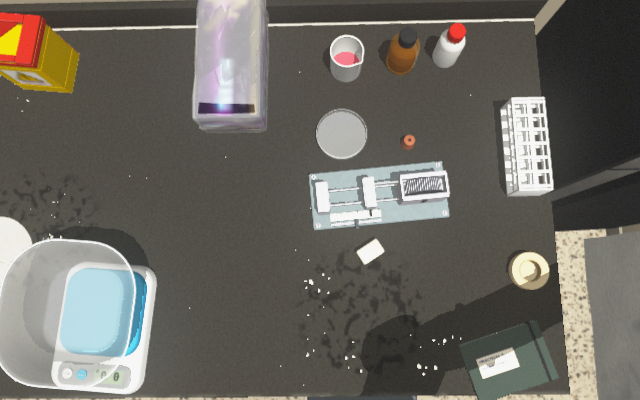

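```bash
ls pics
```

```text
scene0.png
scene0c.png
top0.png
top0c.png
```

View pics/scene0.png

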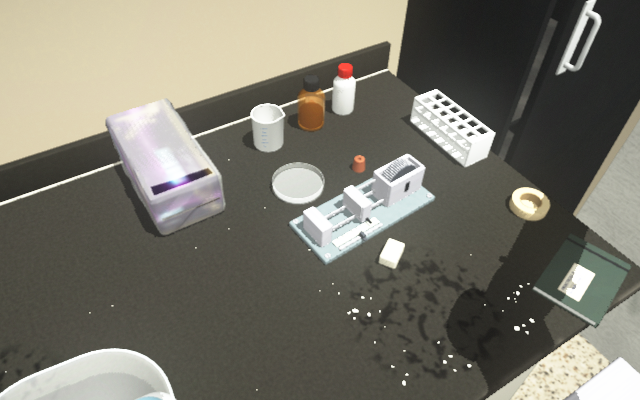

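The top picture shows the jig at about (378,196), with its wheel housing on the right at (423,186) and the fixed jaw on the left at (322,196). The scale is on the near side, the wax block is at (370,251), the dish at (341,134) and the stopper at (408,142).

View pics/top0c.png

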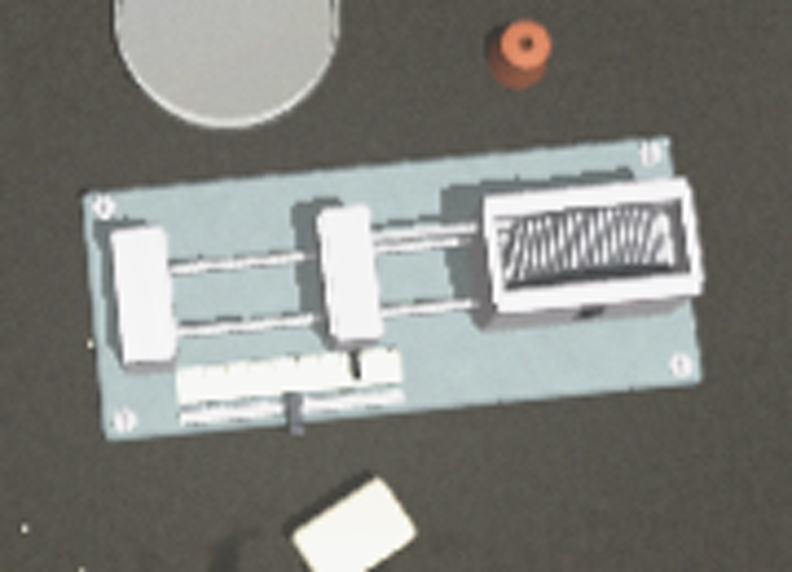

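View pics/scene0c.png

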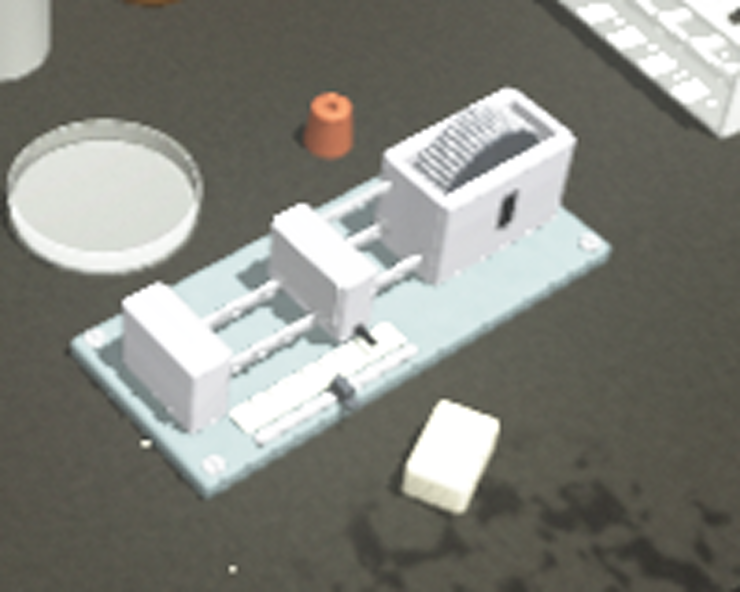

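The crops show the pointer tip at (357,377) in the enlarged top view and the gauge tab's near-scale edge at about (294,394), with the tab to the left (+y). Next I'll compute the jig's pose.

```bash
cat > h.py <<'E'
import numpy as np
from scipy.optimize import least_squares
np.set_printoptions(precision=4,suppress=True)
def back(c,px,z):
    K=np.array(c['camera_matrix']);V=np.array(c['view']);R=V[:3,:3];t=V[:3,3]
    d=R.T@np.linalg.inv(K)@np.array([px[0],px[1],1.]);o=-R.T@t
    return o+d*(z-o[2])/d[2]
def proj(c,p):
    K=np.array(c['camera_matrix']);V=np.array(c['view']);q=K@(V[:3,:3]@np.array(p)+V[:3,3]);return q[:2]/q[2]
def jw(P,p):
    c,s=np.cos(P[2]),np.sin(P[2]);return np.array([P[0]+c*p[0]-s*p[1],P[1]+s*p[0]+c*p[1],p[2]])
def wj(P,w):
    c,s=np.cos(P[2]),np.sin(P[2]);d=np.array(w[:2])-P[:2];return np.array([c*d[0]+s*d[1],-s*d[0]+c*d[1]])
E
python3 - <<'E'
from cell import ctrl
from h import *
T=ctrl.calibration('top');S=ctrl.calibration('scene')
top=lambda a:(a[0]/4.4+290-.4,a[1]/4.4+130-.4)
sc=lambda a:(a[0]/3.7+270-.4,a[1]/3.7+130-.4)
obs=[(T,top((84,193)),(.055,.13,.012)),(T,top((668,138)),(.055,-.13,.012)),(T,top((701,381)),(-.055,-.13,.012)),(T,top((107,439)),(-.055,.13,.012))]
obsS=[(S,sc((72,345)),(.055,.13,.012)),(S,sc((208,495)),(-.055,.13,.012)),(S,sc((610,247)),(-.055,-.13,.012))]
for o in (obs,obsS,obs+obsS):
    f=lambda P:np.concatenate([proj(c,jw(P,p))-px for c,px,p in o])
    r=least_squares(f,[.57,0.,0.]);print(r.x,r.fun)
    P=r.x
    print('wheel',jw(P,(0,-.078,.082)))
    for n,c,px,z in [('ptr',T,top((357,377)),.025),('tab',T,top((294,394)),.024),('ptrS',S,sc((374,342)),.025),('tabS',S,sc((338,378)),.024)]:
        print(n,wj(P,back(c,px,z)))
# wheel housing check
for r in ctrl.silhouettes('adjuster_wheel','top')[:1]:
    print(r['point'],proj(T,jw(P,(0,-.078,.082))))
E
```

```text
[0.5768 0.0025 0.081 ] [-0.8155 -0.3076  0.5682 -0.6669  1.0883  0.471  -0.8584  0.3818]
wheel [ 0.5832 -0.0753  0.082 ]
ptr [-0.0396  0.0198]
tab [-0.0442  0.0471]
ptrS [-0.041   0.0225]
tabS [-0.0475  0.05  ]
[0.5746 0.0067 0.0987] [-1.2316  0.103   0.3465 -0.0381  0.9131 -0.3444]
wheel [ 0.5823 -0.0709  0.082 ]
ptr [-0.0374  0.0161]
tab [-0.0415  0.0435]
ptrS [-0.0388  0.0188]
tabS [-0.0448  0.0464]
[0.576  0.004  0.0877] [-1.7463  0.5976 -0.4508 -0.6415  0.4368  0.4566 -1.4182  1.2848 -0.4854
 -1.6342  0.4436 -1.6824  1.8491 -0.7516]
wheel [ 0.5828 -0.0737  0.082 ]
ptr [-0.0388  0.0185]
tab [-0.0431  0.0458]
ptrS [-0.0401  0.0212]
tabS [-0.0465  0.0487]
[423.0, 187.4] [425.0614 183.9462]
```

```bash
cat >> h.py <<'E'
from scipy.spatial.transform import Rotation as R
def toR(q): return R.from_quat([q[1],q[2],q[3],q[0]])
PJ=np.array([.576,.004,.0865])
def delta(s,P,target,flip=1):
    """shift (tool axes, mm) and rotvec (deg) to reach TCP target, tool x down, tool y along +-jig x"""
    Rt=toR(s['ee_rot']);c,sn=np.cos(P[2]),np.sin(P[2])
    x=np.array([0,0,-1.]);y=flip*np.array([c,sn,0]);z=np.cross(x,y)
    Rd=R.from_matrix(np.stack([x,y,z],1))
    return Rt.inv().apply(np.array(target)-s['tool_pos'])*1e3,(Rt.inv()*Rd).as_rotvec(degrees=True)
E
python3 - <<'E'
from cell import ctrl
from h import *
s=ctrl.read_state();print(toR(s['ee_rot']).as_matrix())
w=jw(PJ,(0,-.078,.0));print(w)
for f in(1,-1):print(delta(s,PJ,[w[0],w[1],.2],f))
print(ctrl.calibration('wrist')['view'])
E
```

```text
[[ 0.      0.4267 -0.9044]
 [ 0.     -0.9044 -0.4267]
 [-1.     -0.     -0.    ]]
[ 0.5827 -0.0737  0.    ]
(array([  50.3079, -309.6723, -495.5665]), array([-69.6979,  -0.0025,  -0.0005]))
(array([  50.3079, -309.6723, -495.5665]), array([110.3021,  -0.0005,   0.0027]))
[[ 0.428  -0.9038  0.0002 -0.6253]
 [-0.8635 -0.4088  0.2954 -0.0389]
 [-0.2669 -0.1266 -0.9554  0.3794]
 [ 0.      0.      0.      1.    ]]
```

Request:
{"method": "send_rows", "body": {"commands": [0, -30, -48, 0, 0, 0, 0, 0, -30, -48, 0, 0, 0, 0, 0, -30, -48, 0, 0, 0, 0, 0, -30, -48, 0, 0, 0, 0, 0, -30, -48, 0, 0, 0, 0, 0, -30, -48, 0, 0, 0, 0, 0, -30, -48, 0, 0, 0, 0, 0, -30, -48, 0, 0, 0, 0, 0, -30, -48, 0, 0, 0, 0, 0, 0, 0, -10, 0, 0, 0]}}

```text
time_s: 1.9
tool_pos: [0.5505, -0.124, 0.2505]
ee_rot: [0.215, 0.675, 0.213, -0.673]
force: [-0.3, -1.3, 0.8]
grip_width: -0.003
```

Request:
{"method": "send_rows", "body": {"commands": [0, 0, 0, -10, 0, 0, 0, 0, 0, 0, -10, 0, 0, 0, 0, 0, 0, -10, 0, 0, 0, 0, 0, 0, -10, 0, 0, 0, 0, 0, 0, -10, 0, 0, 0, 0, 0, 0, -10, 0, 0, 0]}}

```text
time_s: 2.65
tool_pos: [0.5512, -0.1224, 0.2509]
ee_rot: [0.533, 0.467, 0.53, -0.467]
force: [-0.6, 0.2, -0.1]
grip_width: -0.002
```

```bash
cat > st.py <<'E'
from cell import ctrl
from h import *
import sys
s=ctrl.read_state()
w=jw(PJ,(0,-.078,.0))
print(s['time_s'],s['tool_pos'],'F',s['force'],'grip',s['grip_width'],'tooljig',wj(PJ,s['tool_pos'])*1e3)
print(delta(s,PJ,[w[0],w[1],float(sys.argv[1])]))
E
python3 st.py .13
python3 - <<'E'
from cell import ctrl
from h import *
import cv2
f=ctrl.grab_frame('wrist');cv2.imwrite('pics/w1.png',f[:,:,::-1])
E
```

```text
2.65 [ 0.5512 -0.1224  0.2509] F [-0.5672  0.2262 -0.1271] grip -0.001511026856962121 tooljig [ -35.6535 -123.7584]
(array([120.8743,  37.1311, -44.5555]), array([ 2.4121,  0.1561, -0.2008]))
```

View pics/w1.png

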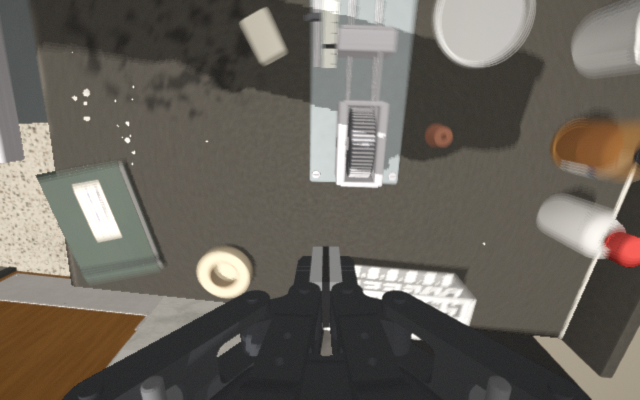

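The wrist view shows the wheel at (362,143), the jig's near corners at about (310,183) and (398,184), and the shut fingertips at (325,250). I'll check the jig pose against it.

Run:
```python
from cell import ctrl
from h import *
import cv2
T=ctrl.calibration('wrist');f=cv2.imread('pics/w1.png')
k=4
x0,y0=290,0
a=cv2.resize(f[y0:y0+150+50,x0:x0+140],None,fx=k,fy=k,interpolation=cv2.INTER_CUBIC)[:,:]
for p in [(.055,-.13,.012),(-.055,-.13,.012),(.0245,-.121,.068),(-.0245,-.121,.068),(.0245,-.035,.068),(-.0245,-.035,.068),(0,-.078,.082)]:
    q=proj(T,jw(PJ,p));print(p,q)
    cv2.drawMarker(a,tuple(int(v) for v in ((q[0]-x0+.5)*k,(q[1]-y0+.5)*k)),(0,0,255),0,14,1)
a=a[200:];cv2.imwrite('pics/w1c.png',a);print(a.shape)
```

```text
(0.055, -0.13, 0.012) [396.6245 184.9453]
(-0.055, -0.13, 0.012) [308.4532 180.4803]
(0.0245, -0.121, 0.068) [381.2474 187.5461]
(-0.0245, -0.121, 0.068) [334.9868 185.2134]
(0.0245, -0.035, 0.068) [390.8296 101.5682]
(-0.0245, -0.035, 0.068) [340.497   98.7531]
(0, -0.078, 0.082) [363.4999 146.626 ]
(600, 560, 3)
```

View pics/w1c.png

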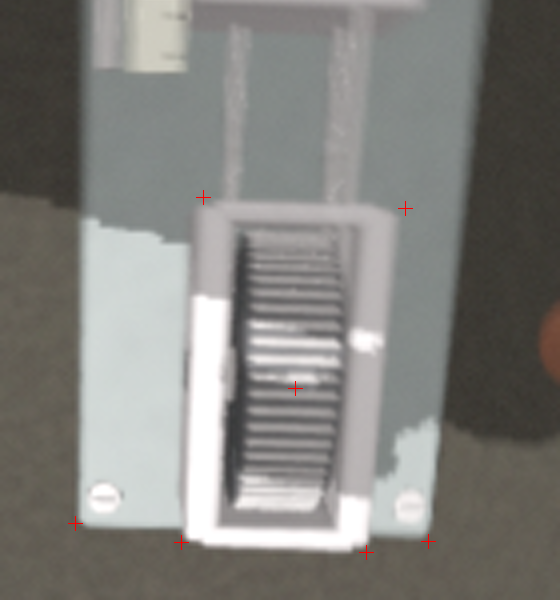

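Run:
```python
from cell import ctrl
from h import *
T=ctrl.calibration('wrist');Tp=ctrl.calibration('top')
w=lambda a:np.array((a[0]/4+290-.4,a[1]/4+50-.4))
top=lambda a:np.array((a[0]/4.4+290-.4,a[1]/4.4+130-.4))
o=[(T,w((79,524)),(-.055,-.13,.012)),(T,w((428,534)),(.055,-.13,.012)),(T,w((187,543)),(-.0245,-.121,.068)),(T,w((367,548)),(.0245,-.121,.068)),(T,w((201,203)),(-.0245,-.035,.068)),(T,w((395,212)),(.0245,-.035,.068))]
ot=[(Tp,top((84,193)),(.055,.13,.012)),(Tp,top((668,138)),(.055,-.13,.012)),(Tp,top((701,381)),(-.055,-.13,.012)),(Tp,top((107,439)),(-.055,.13,.012))]
for oo in (o,o+ot):
    r=least_squares(lambda P:np.concatenate([proj(c,jw(P,p))-px for c,px,p in oo]),PJ);print(r.x,r.fun,jw(r.x,(0,-.078,.082)))
```

```text
[0.5739 0.0036 0.108 ] [-0.3799  0.9757  0.6552  1.0799 -0.9414  0.5328  0.3838  0.6424 -0.8067
 -0.8879  1.1126 -1.4755] [ 0.5823 -0.0739  0.082 ]
[0.5757 0.0035 0.0901] [-0.7848  0.3795  0.13    2.0282 -1.272   0.3443 -0.0166  1.2614  0.4221
 -1.0441  2.2505 -0.6754 -1.5622  0.8897 -0.2983 -0.6638  0.7316  0.4192
 -1.0907  1.5752] [ 0.5827 -0.0741  0.082 ]
```

```bash
sed -i 's/^PJ=.*/PJ=np.array([.5757,.0035,.092])/' h.py; python3 st.py .125
```

```text
2.7 [ 0.5511 -0.1225  0.2508] F [-0.3609 -0.5329 -0.2916] grip -0.00028365543745466153 tooljig [ -36.019  -123.1637]
(array([125.8496,  37.6142, -43.8392]), array([ 2.6094,  0.1605, -0.1966]))
```

Request:
{"method": "send_rows", "body": {"commands": [0, 37, -44, 3, 0, 0, 0, 0, 0, 0, 0, 0, 0, 0, 60, 0, 0, 0, 0, 0, 0, 60, 0, 0, 0, 0, 0, 0, 0, 0, 0, 0, 0, 0, 0]}}

```text
time_s: 3.32
tool_pos: [0.5844, -0.0744, 0.13]
ee_rot: [0.52, 0.484, 0.514, -0.482]
force: [-0.6, 0.0, 1.2]
grip_width: -0.001
```

```bash
python3 st.py .125
python3 - <<'E'
from cell import ctrl
from h import *
import cv2
f=ctrl.grab_frame('wrist');cv2.imwrite('pics/w2.png',f[:,:,::-1])
f=ctrl.grab_frame('scene');cv2.imwrite('pics/s2.png',cv2.resize(f[100:260,260:480,::-1],None,fx=3.4,fy=3.4,interpolation=cv2.INTER_CUBIC))
for i in range(4):
    ctrl.grab_frame('top');print(ctrl.read_state()['force'])
E
```

```text
3.325 [ 0.5844 -0.0744  0.13  ] F [-0.5861  0.0298  1.206 ] grip -0.0011393021203340021 tooljig [  1.5011 -78.4012]
(array([ 4.9985, -1.5475, -0.3863]), array([-1.393 ,  0.2542, -0.4214]))
[ 0.348   0.9443 -0.092 ]
[ 0.1648  0.1279 -0.9735]
[-0.3189  0.5796  0.1984]
[-0.155   0.038  -1.4179]
```

View pics/w2.png

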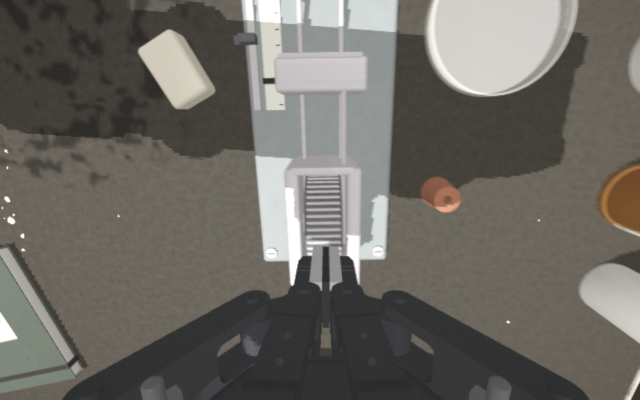

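View pics/s2.png

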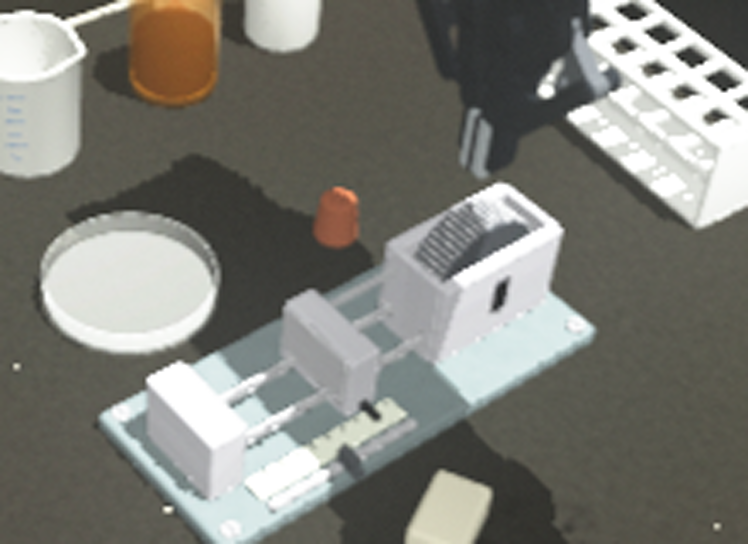

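The wrist view shows the pointer at (268,80) and the tab at (245,40). The scene view shows the shut fingers over the wheel without touching it. I'll descend in small steps and watch the force.

Request:
{"method": "send_rows", "body": {"commands": [14, -1.5, 0, -1, 0, 0, 0, 0, 0, 0, 0, 0, 0, 0]}}

```text
time_s: 3.88
tool_pos: [0.5886, -0.0748, 0.124]
ee_rot: [0.529, 0.482, 0.514, -0.474]
force: [-0.1, -0.2, -0.0]
grip_width: 0.005
```

Request:
{"method": "send_rows", "body": {"commands": [5, 0, 0, 0, 0, 0, 0, 0, 0, 0, 0, 0, 0, 0]}}

```text
time_s: 4.12
tool_pos: [0.5888, -0.0749, 0.1188]
ee_rot: [0.529, 0.482, 0.514, -0.474]
force: [-1.1, -0.1, 0.5]
grip_width: 0.001
```

Request:
{"method": "send_rows", "body": {"commands": [5, 0, 0, 0, 0, 0, 0, 0, 0, 0, 0, 0, 0, 0]}}

```text
time_s: 4.38
tool_pos: [0.589, -0.0748, 0.1135]
ee_rot: [0.529, 0.482, 0.514, -0.474]
force: [-0.1, 0.2, -0.4]
grip_width: -0.003
```

```bash
cat > fs.py <<'E'
from cell import ctrl
from h import *
import cv2,sys
F=[]
for i in range(5):
    f=ctrl.grab_frame('scene');F.append(ctrl.read_state()['force'])
s=ctrl.read_state();print(s['time_s'],s['tool_pos'],'F',np.mean(F,0),'jig',wj(PJ,s['tool_pos'])*1e3)
cv2.imwrite(sys.argv[1],cv2.resize(f[100:260,300:480,::-1],None,fx=3.4,fy=3.4,interpolation=cv2.INTER_CUBIC))
E
python3 fs.py pics/s3.png
```

```text
4.625 [ 0.5894 -0.0749  0.1143] F [ 0.1888 -0.0549  0.4883] jig [  6.4742 -79.2882]
```

View pics/s3.png

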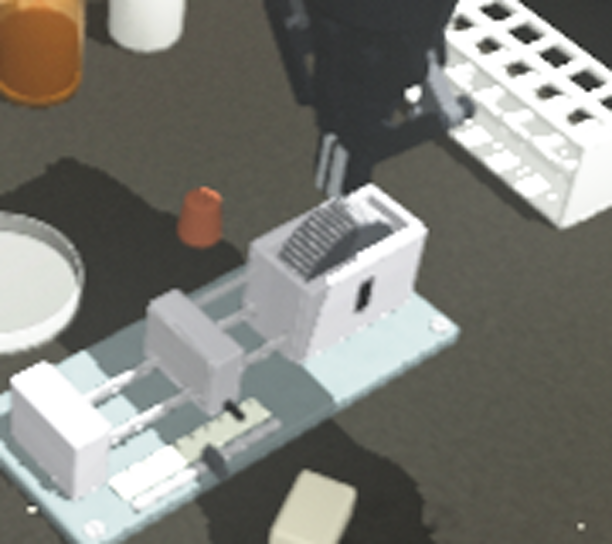

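```bash
python3 st.py .1
python3 - <<'E'
from cell import ctrl
from h import *
s=ctrl.read_state();print(np.array(s['qpos']),s['qd']);print(toR(s['ee_rot']).as_matrix())
E
```

```text
4.625 [ 0.5894 -0.0749  0.1143] F [-0.0571 -0.3046  0.6831] grip -0.0016108301424914233 tooljig [  6.4742 -79.2882]
(array([14.0792, -6.8252, -1.3815]), array([-0.2618,  0.5   , -1.3947]))
[ 0.4317  0.4438 -0.4678  1.6425  0.2282  1.0831 -0.0122] [ 0.0004 -0.0002  0.0003  0.0014 -0.001   0.0009  0.0013]
[[ 0.025   0.9959  0.0872]
 [-0.0065  0.0874 -0.9962]
 [-0.9997  0.0244  0.0087]]
```

Request:
{"method": "send_rows", "body": {"commands": [0, -6.8, -1.5, 0, 0.5, -1.4, 0]}}

```text
time_s: 4.75
tool_pos: [0.5823, -0.0738, 0.1143]
ee_rot: [0.521, 0.478, 0.522, -0.478]
force: [0.0, 0.5, -0.2]
grip_width: -0.004
```

```bash
python3 st.py .1
```

```text
4.75 [ 0.5823 -0.0738  0.1143] F [ 0.0408  0.549  -0.2191] grip -0.003671876719643454 tooljig [ -0.5293 -77.5837]
(array([14.2562,  0.5427,  0.42  ]), array([-0.2534, -0.0244,  0.0464]))
```

Good. I'll continue down.

Request:
{"method": "send_rows", "body": {"commands": [6, 0, 0, 0, 0, 0, 0]}}

```text
time_s: 4.88
tool_pos: [0.5824, -0.0739, 0.1085]
ee_rot: [0.521, 0.478, 0.522, -0.478]
force: [0.1, -0.6, 0.1]
grip_width: -0.0
```

Request:
{"method": "send_rows", "body": {"commands": [4, 0, 0, 0, 0, 0, 0]}}

```text
time_s: 5.0
tool_pos: [0.5822, -0.074, 0.1039]
ee_rot: [0.521, 0.478, 0.522, -0.478]
force: [0.1, -0.4, -0.5]
grip_width: 0.002
```

Request:
{"method": "send_rows", "body": {"commands": [3, 0, 0, 0, 0, 0, 0]}}

```text
time_s: 5.12
tool_pos: [0.5822, -0.074, 0.1005]
ee_rot: [0.521, 0.477, 0.522, -0.478]
force: [-0.2, 0.1, 1.5]
grip_width: 0.001
```

```bash
python3 fs.py pics/s4.png; python3 st.py .1
```

```text
5.375 [ 0.5821 -0.0738  0.1009] F [-0.3039  0.2219  1.3724] jig [ -0.6875 -77.564 ]
5.375 [ 0.5821 -0.0738  0.1009] F [-0.6178  0.9093  1.272 ] grip 0.001356816952344366 tooljig [ -0.6875 -77.564 ]
(array([0.9315, 0.6908, 0.4335]), array([-0.2589, -0.0363,  0.0802]))
```

View pics/s4.png

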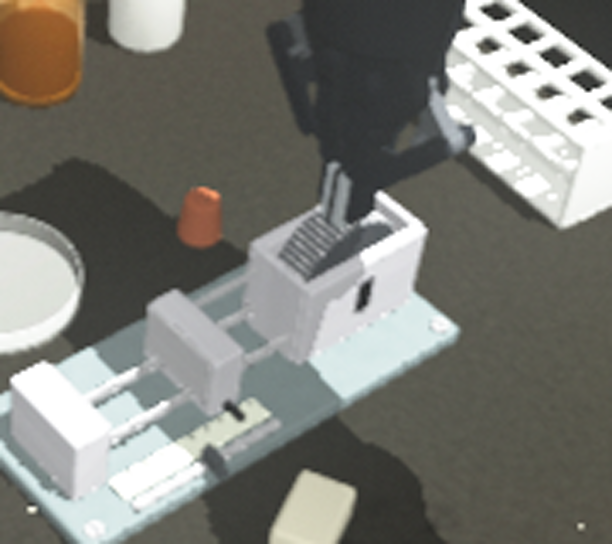

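Contact is at TCP z≈0.101, as expected with the tip 19 mm ahead. I'll press 4 mm and make a short test stroke.

Request:
{"method": "send_rows", "body": {"commands": [4, 0, 0, 0, 0, 0, 0, 0, 0, -5, 0, 0, 0, 0, 0, 0, -5, 0, 0, 0, 0, 0, 0, -5, 0, 0, 0, 0, 0, 0, -5, 0, 0, 0, 0]}}

```text
time_s: 6.0
tool_pos: [0.5806, -0.053, 0.0977]
ee_rot: [0.521, 0.478, 0.521, -0.478]
force: [-0.3, 0.1, 1.2]
grip_width: 0.002
```

```bash
python3 st.py .097; python3 fs.py pics/s5.png
python3 - <<'E'
from cell import ctrl
import cv2
f=ctrl.grab_frame('wrist');cv2.imwrite('pics/w5.png',f[:,:,::-1])
E
```

```text
6.0 [ 0.5806 -0.053   0.0977] F [-0.3167  0.0502  1.2343] grip 0.0016897089661562568 tooljig [ -0.3054 -56.6987]
(array([ 0.6852,  0.4141, 21.2993]), array([-0.2919,  0.0156,  0.0148]))
6.25 [ 0.5807 -0.0534  0.0976] F [-0.4573  1.0314  1.4897] jig [ -0.2515 -57.1137]
```

View pics/s5.png

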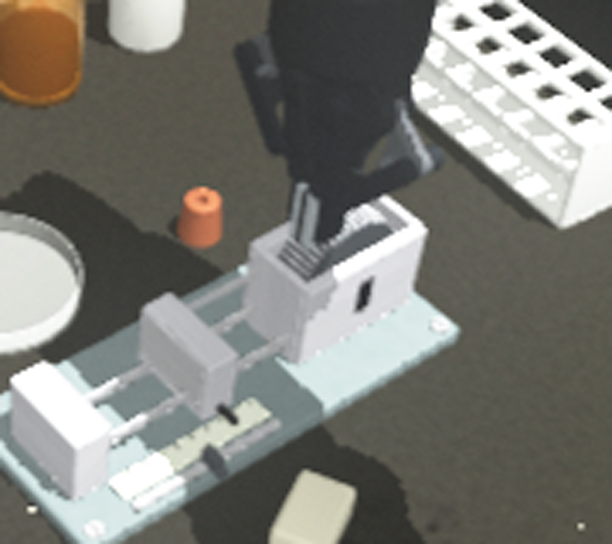

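View pics/w5.png

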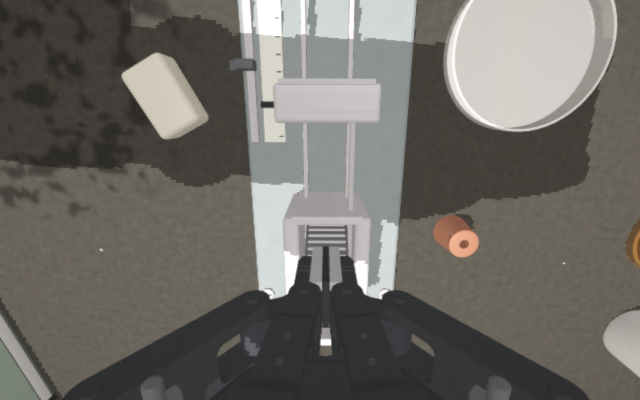

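The test worked: the jaw moved about 4 mm toward the tab. In the wrist view the pointer is at (262,104) and the tab edge at (255,65). I'll lift, go back and stroke again, slightly deeper.

Request:
{"method": "send_rows", "body": {"commands": [-12, 0, 0, 0, 0, 0, 0, 0, 0, 18, 0, 0, 0, 0, 0, 0, 18, 0, 0, 0, 0, 8, 0.5, 0, 0, 0, 0, 0]}}

```text
time_s: 6.8
tool_pos: [0.585, -0.0949, 0.1027]
ee_rot: [0.521, 0.478, 0.519, -0.479]
force: [-0.4, -0.3, -0.3]
grip_width: -0.001
```

```bash
python3 st.py .096
```

```text
6.8 [ 0.585  -0.0949  0.1027] F [-0.4248 -0.2631 -0.3321] grip -0.0008370300533880941 tooljig [  0.2508 -98.8284]
(array([  6.6776,  -0.4381, -20.8419]), array([-0.4949,  0.1411, -0.062 ]))
```

Request:
{"method": "send_rows", "body": {"commands": [6.5, 0, -4, 0, 0, 0, 0, 0.3, 0, -6, 0, 0, 0, 0, 0.3, 0, -6, 0, 0, 0, 0, 0.3, 0, -6, 0, 0, 0, 0, 0.3, 0, -6, 0, 0, 0, 0, 0.3, 0, -6, 0, 0, 0, 0]}}

```text
time_s: 7.55
tool_pos: [0.5815, -0.0564, 0.0948]
ee_rot: [0.522, 0.478, 0.52, -0.478]
force: [-1.4, -0.0, 3.7]
grip_width: -0.002
```

```bash
python3 st.py .096;  python3 - <<'E'
from cell import ctrl
import cv2
f=ctrl.grab_frame('wrist');cv2.imwrite('pics/w6.png',f[:,:,::-1])
E
```

```text
7.55 [ 0.5815 -0.0564  0.0948] F [-1.3729 -0.0106  3.6527] grip -0.002435992890861579 tooljig [  0.2474 -60.1856]
(array([-1.154 , -0.1395, 17.8179]), array([-0.3466,  0.1124, -0.0063]))
```

View pics/w6.png

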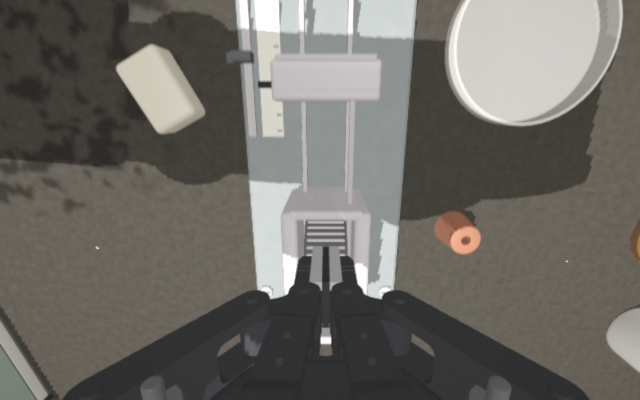

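The pointer is now at (259,85) and the tab edge at about (252,57). I'll work out the gaps.

```bash
cat > gap.py <<'E'
from cell import ctrl
from h import *
import sys
c=ctrl.calibration('wrist')
v=list(map(float,sys.argv[1:5]))
a=wj(PJ,back(c,v[:2],.025));b=wj(PJ,back(c,v[2:],.024));print(a*1e3,b*1e3,'gap mm',(b-a)[1]*1e3)
E
python3 gap.py 259 85 252 57
```

```text
[-38.9502  33.0533] [-42.2325  48.551 ] gap mm 15.497643083946022
```

Request:
{"method": "send_rows", "body": {"commands": [-12, 0, 0, 0, 0, 0, 0, 0, 0, 17, 0, 0, 0, 0, 0, 0, 17, 0, 0, 0, 0, 6, 0, 0, 0, 0, 0, 0]}}

```text
time_s: 8.1
tool_pos: [0.5845, -0.0915, 0.1012]
ee_rot: [0.522, 0.477, 0.521, -0.478]
force: [-0.3, -0.2, -0.5]
grip_width: -0.004
```

```bash
python3 st.py .096
```

```text
8.1 [ 0.5845 -0.0915  0.1012] F [-0.2786 -0.18   -0.4631] grip -0.003985739699412943 tooljig [  0.0765 -95.4448]
(array([  5.1454,  -0.1523, -17.453 ]), array([-0.2473,  0.097 , -0.0048]))
```

Request:
{"method": "send_rows", "body": {"commands": [5.5, 0, -3, 0, 0, 0, 0, 0.3, 0, -6, 0, 0, 0, 0, 0, 0, -6, 0, 0, 0, 0, 0, 0, -6, 0, 0, 0, 0, 0, 0, -6, 0, 0, 0, 0, 0, 0, -6, 0, 0, 0, 0]}}

```text
time_s: 8.85
tool_pos: [0.5813, -0.0554, 0.0956]
ee_rot: [0.522, 0.477, 0.521, -0.478]
force: [-1.6, -0.1, 3.5]
grip_width: 0.002
```

Request:
{"method": "send_rows", "body": {"commands": [-12, 0, 0, 0, 0, 0, 0, 0, 0, 17, 0, 0, 0, 0, 0, 0, 17, 0, 0, 0, 0, 6, 0, 0, 0, 0, 0, 0]}}

```text
time_s: 9.35
tool_pos: [0.5843, -0.0918, 0.1018]
ee_rot: [0.522, 0.477, 0.521, -0.478]
force: [0.5, 0.4, -0.2]
grip_width: -0.005
```

```bash
python3 st.py .096;  python3 - <<'E'
from cell import ctrl
import cv2
f=ctrl.grab_frame('wrist');cv2.imwrite('pics/w7.png',cv2.resize(f[0:150,200:400,::-1],None,fx=4,fy=4,interpolation=cv2.INTER_CUBIC))
E
```

```text
9.35 [ 0.5843 -0.0918  0.1018] F [ 0.5101  0.3723 -0.2301] grip -0.005129431471939095 tooljig [ -0.1786 -95.7035]
(array([  5.7497,   0.1218, -17.7142]), array([-0.1916,  0.1016,  0.0238]))
```

View pics/w7.png

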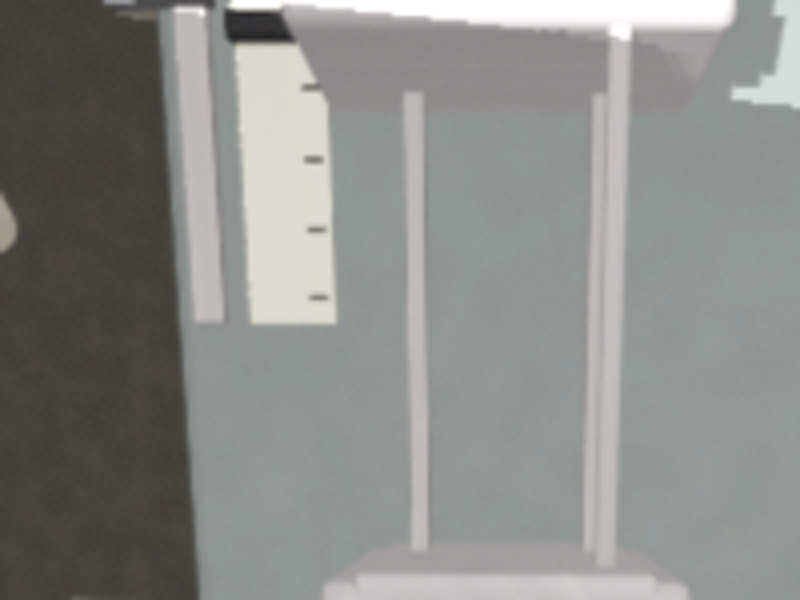

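The wrist view from this position cuts off the tab, so I'll measure with the top and scene cameras.

Run:
```python
from cell import ctrl
from h import *
import cv2
f=ctrl.grab_frame('top');a=cv2.resize(f[165:235,310:410,::-1],None,fx=7,fy=7,interpolation=cv2.INTER_CUBIC)
cv2.imwrite('pics/t8.png',a)
f=ctrl.grab_frame('scene');a=cv2.resize(f[190:260,320:420,::-1],None,fx=7,fy=7,interpolation=cv2.INTER_CUBIC)
cv2.imwrite('pics/s8.png',a)
```

```text
(no output)
```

View pics/t8.png

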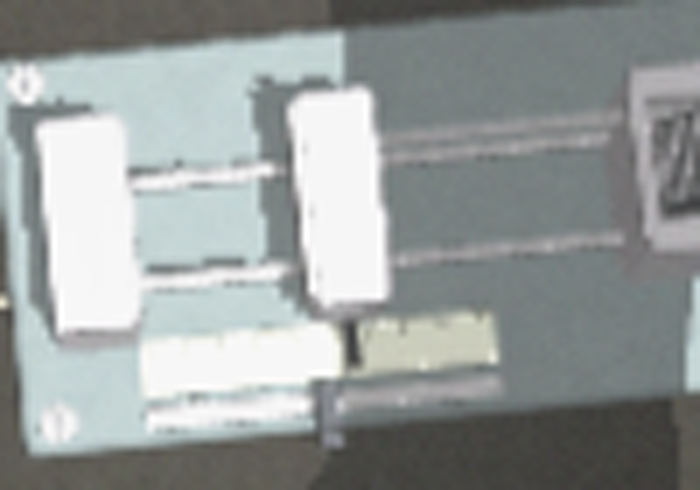

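View pics/s8.png

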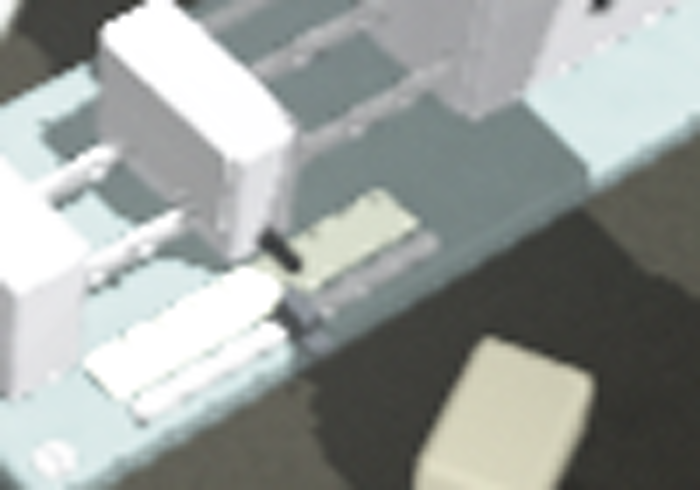

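In the top view the pointer tip is at (354,364) and the tab edge at (325,383) (enlarged). In the scene view the pointer tip is at (294,268) and the tab edge at (288,290).

```bash
cat > g2.py <<'E'
from cell import ctrl
from h import *
import sys
v=np.array(list(map(float,sys.argv[1:9])))
for n,o,u in (('top',(310,165),v[:4]),('scene',(320,190),v[4:])):
    c=ctrl.calibration(n);f=lambda p:np.array(p)/7+o-.43
    a=wj(PJ,back(c,f(u[:2]),.025));b=wj(PJ,back(c,f(u[2:]),.024));print(n,a*1e3,b*1e3,'gap',(b-a)[1]*1e3)
E
python3 g2.py 354 364 325 383 294 268 288 290
```

```text
top [-38.6481  39.0899] [-42.7773  47.315 ] gap 8.225066634567812
scene [-40.4501  43.3937] [-44.3793  48.5803] gap 5.186580209720584
```

Request:
{"method": "send_rows", "body": {"commands": [5.5, 0, -3, 0, 0, 0, 0, 0.3, 0, -6, 0, 0, 0, 0, 0, 0, -6, 0, 0, 0, 0, 0, 0, -6, 0, 0, 0, 0, 0, 0, -6, 0, 0, 0, 0]}}

```text
time_s: 10.12
tool_pos: [0.5814, -0.0581, 0.0966]
ee_rot: [0.523, 0.475, 0.523, -0.476]
force: [-1.4, -0.6, 2.9]
grip_width: 0.002
```

```bash
python3 st.py .096;  python3 - <<'E'
from cell import ctrl
import cv2
f=ctrl.grab_frame('wrist');cv2.imwrite('pics/w9.png',cv2.resize(f[20:100,210:310,::-1],None,fx=7,fy=7,interpolation=cv2.INTER_CUBIC))
E
```

```text
10.125 [ 0.5814 -0.0581  0.0966] F [-1.4159 -0.6165  2.8597] grip 0.0022285407145506667 tooljig [ -0.0019 -61.847 ]
(array([ 0.5838, -0.0443, 16.1528]), array([0.1656, 0.0123, 0.0416]))
```

View pics/w9.png

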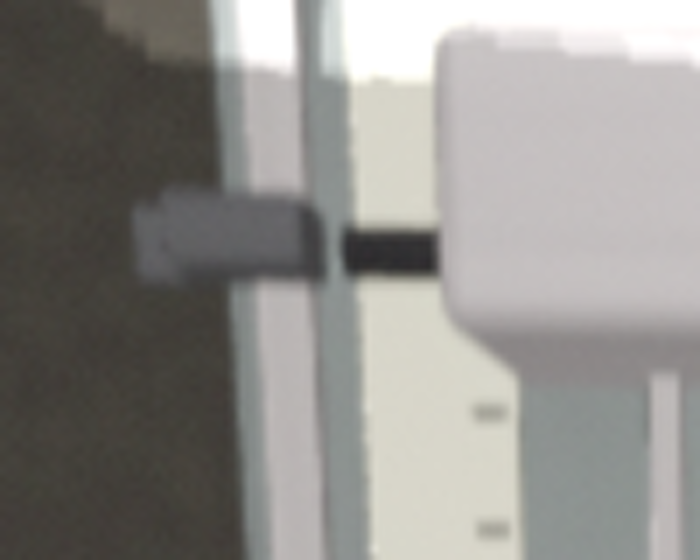

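The pointer (345,252) and the tab edge (310,235) are now nearly in line, about 1–2 mm apart. I'll lift straight up and look again with no load on the wheel.

Request:
{"method": "send_rows", "body": {"commands": [-12, 0, 0, 0, 0, 0, 0, -12, 0, 0, 0, 0, 0, 0]}}

```text
time_s: 10.42
tool_pos: [0.5805, -0.0559, 0.1206]
ee_rot: [0.523, 0.475, 0.525, -0.475]
force: [0.3, 0.1, 0.5]
grip_width: -0.001
```

```bash
python3 st.py .096;  python3 - <<'E'
from cell import ctrl
from h import *
import cv2
f=ctrl.grab_frame('wrist');c=ctrl.calibration('wrist')
a=wj(PJ,[0,0])
q=proj(c,jw(PJ,(-.041,.046,.025)));x0,y0=int(q[0])-50,max(0,int(q[1])-40);print(x0,y0)
cv2.imwrite('pics/w10.png',cv2.resize(f[y0:y0+80,x0:x0+100,::-1],None,fx=7,fy=7,interpolation=cv2.INTER_CUBIC))
# image trace of a jig-x line at z .0245
for y in (.044,.046,.048):print(y,[ (proj(c,jw(PJ,(x,y,.0245)))-(x0,y0)+.43)*7 for x in(-.043,-.040)])
f=ctrl.grab_frame('top');cv2.imwrite('pics/t10.png',cv2.resize(f[165:235,310:410,::-1],None,fx=7,fy=7,interpolation=cv2.INTER_CUBIC))
f=ctrl.grab_frame('scene');cv2.imwrite('pics/s10.png',cv2.resize(f[190:260,320:420,::-1],None,fx=7,fy=7,interpolation=cv2.INTER_CUBIC))
E
```

```text
10.425 [ 0.5805 -0.0559  0.1206] F [0.2686 0.068  0.4982] grip -0.0007993767099439824 tooljig [ -0.6513 -59.6105]
(array([24.5712,  0.6252, 18.4302]), array([ 0.3125, -0.0866,  0.1731]))
214 25
0.044 [array([340.9195, 312.4015]), array([371.7176, 312.6249])]
0.046 [array([339.7743, 289.9597]), array([370.6619, 290.1843])]
0.048 [array([338.6224, 267.3872]), array([369.6001, 267.6129])]
```

View pics/w10.png

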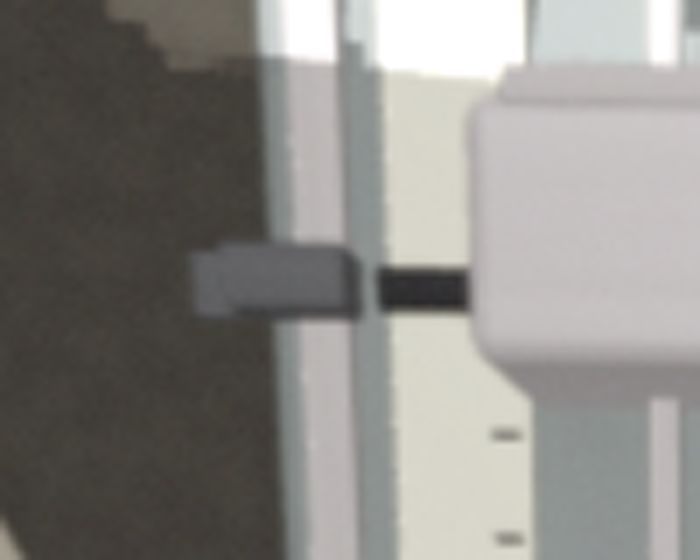

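View pics/t10.png

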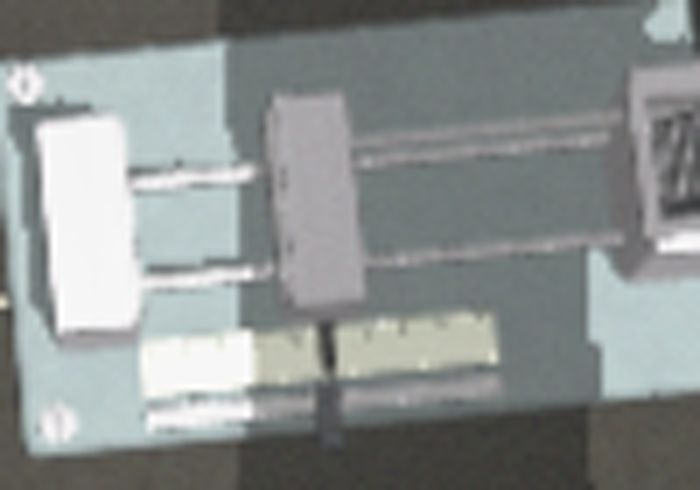

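View pics/s10.png

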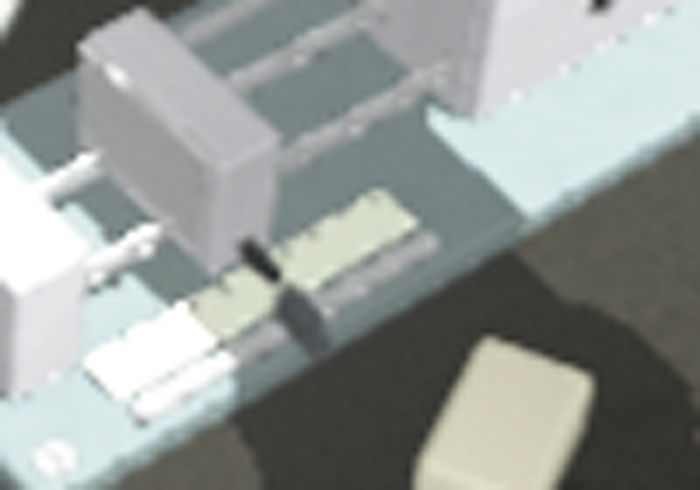

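In the enlarged wrist view the pointer spans rows 270–310, inside the tab's 245–312, and its middle is about 0.8 mm short of the tab's middle. The top view also gives about 0.9 mm, so it's well within ±3 mm. I'll lift clear and do a final check.

Request:
{"method": "send_rows", "body": {"commands": [-30, 0, 0, 0, 0, 0, 0, -30, 0, 0, 0, 0, 0, 0, 0, 0, 0, 0, 0, 0, 0, 0, 0, 0, 0, 0, 0, 0]}}

```text
time_s: 11.08
tool_pos: [0.5799, -0.0579, 0.1802]
ee_rot: [0.522, 0.475, 0.525, -0.477]
force: [-0.9, 1.0, -0.3]
grip_width: 0.002
```

Run:
```python
from cell import ctrl
import cv2
s=ctrl.read_state();print(s['time_s'],s['tool_pos'],s['force'],max(abs(q) for q in s['qd']))
f=ctrl.grab_frame('wrist');cv2.imwrite('pics/w11.png',f[:,:,::-1])
```

```text
11.075 [ 0.57994096 -0.05786786  0.18018429] [-0.94375705  0.97776588 -0.25679132] 0.011942351313576986
```

View pics/w11.png

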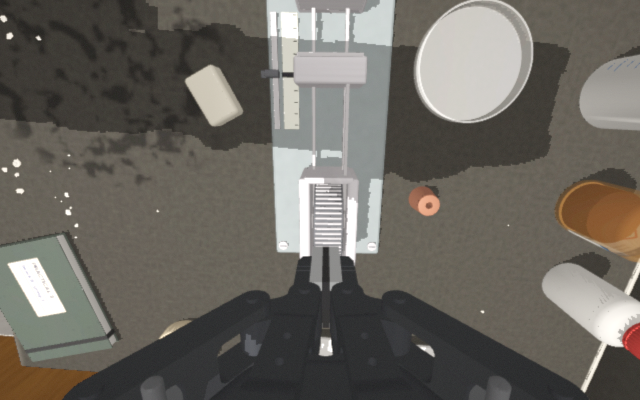

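The pointer (287,74) lines up with the tab (270,73). The finger is well clear, and the block, stopper and dish look undisturbed.

```bash
python3 -c "
from cell import ctrl
print(ctrl.sign_off())"
```

```text
the job is handed in; nothing more can be done
None
```

The jaw's pointer now stands in line with the gauge tab, and I've handed the job in; no verdict is reported. I rolled the wheel toward the fixed jaw with the shut fingertips in four strokes. I pressed about 3–6 mm, a little past the advised 5 mm in the second stroke. It took about 11 s of the 45 s allowed, and I then lifted the fingers about 80 mm clear.

**Alignment:** with the wheel unloaded, the wrist and top pictures both put the pointer about 0.8–0.9 mm short of the tab's middle. The limit is ±3 mm. I left it there without another nudge, because both views agreed.

**Clearance:** in the final wrist picture the pointer and tab are still in line, and the block, stopper and dish look undisturbed. The arm was almost still, and the force reading was only noise of about 1 N.

**Checks that disagreed:**
- **Mid-way gap:** before the last stroke the top view gave 8.2 mm and the scene view 5.2 mm. I made a shortened stroke and checked the final alignment again in the close wrist view.
- **Jig angle:** estimates from different cameras differed by about 1.5°, but the wheel's position changed by less than about 1 mm between the fits that included the wrist view.
- **Descent drift:** one row on the way down drifted about 4 mm sideways above the wheel, and I corrected it before contact.

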